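# Open the gauge valve a quarter turn past the play in its handwheel

## Robot

A 6-joint arm with a two-finger parallel gripper is mounted at the origin on the work surface. World frame = base frame: x ahead of the robot, y to its left, z up, the work surface at z = 0. Lengths are in mm, angles in degrees, forces in N, time in s.
With the tool pointing down it reaches from about 350 to 850 mm from the base axis. Payload 8.1 kg.
Tool frame: the origin (TCP) lies between the finger pads; the fingertips stand 17 mm ahead of it and the grasp point (between the pads) lies 2 mm behind it; z points along the fingers, y is the line along which they close (so a half turn about z gives the same grasp; the last joint's range is limited). The gripper opens to 85 mm and grips with 20 to 120 N. Pads are 22 mm wide; open, the fingers measure 114 mm over their backs; the gripper's body (76 mm by 85 mm) begins 54 mm behind the grasp point. The pads swing forward as they close: fully open they stand 13 mm farther back than shut.
Start: joints at [68.159, 7.471, 85.268, -0, 87.261, -4.893], TCP at [174.881, 573.953, 248.292] pointing down, gripper open.
Joint ranges: [-169.43, 169.43], [-51.17, 129.36], [1.28, 143.12], [-76.62, 256.62], [0, 156.53], [-152.29, 152.29]. Speed limits (degrees/s): [136.94, 136.94, 159.86, 180, 180, 180].

## Interface

Orientations are given as [roll, pitch, yaw] about the fixed x, y, z axes, in that order (R = Rz(yaw) Ry(pitch) Rx(roll)).
In Python, from bench import sense, snapshot, hand_in, trace, place_of gives the robot as it stands.
- The arm moves only by the shell command python3 -m handwheel 'ROWS' [FORCE]. ROWS is JSON, a list of rows, each a list of 7 numbers: the opening, from -1 (shut) to 1 (fully open), then the shift along the tool's x, y, z in cm, then the turn, a rotation vector about the tool's x, y, z in rad. A call has 1 to 12 rows; each row shifts and turns the commanded pose from where the row before left it, along the tool's axes as they then stand; what a row does not reach is not made up. A row lasts 1/12 s, in which the tool goes at most 41.7 mm and 7.16 degrees, less where a joint would pass 70% of its speed; a pose out of reach is approached as far as the arm can. A call with a gripper value outside its range is refused whole. The fingers move at their own pace and stop on an object; FORCE is the grip in N (left out, the last holds). Time passes only in rows, so rows that do not move let the fingers close. It gives the time, the measured TCP pose, the force, the opening and the grip force at its end, in the units of the state.
- sense(): the state, without advancing time (a new reading comes with each control period).
- snapshot(name): name is "scene" or "top"; returns a dict with "image" (384x512x3 uint8, red, green, blue), "intrinsics" (3x3 intrinsics, pixels), "R" (3x3) and "t" (3): a world point X has camera coordinates R X + t. Camera axes: x right, y down, z forward; pixel columns grow to the right and rows downward; lengths in mm; the calibration is good to about 2 mm. A picture is of the moment at which its call begins. There is no depth.
- hand_in(): hands the job in; it is judged then, once.
Trained networks look in a picture, given as the dict that the camera call returned (one of the last four; its "shot" number tells which), for a name from the list of things; names that differ only in an ending like _2 or _b are one class to them, and where a whole thing is asked for, a point or a joint stands for the part that bears it (a point fixed in the world has none). Each returns a list of dicts, best first, with "conf" (0 to 1); they miss things now and then, are a little off and sometimes report something else, mostly with a low value. They report only what shows in the picture. A call takes as long as a camera call.
- trace(picture, query): "pixels" (384x512 bool, what is visible of it).
- place_of(picture, query): "location" ([x, y, z] in mm, in world coordinates, good to about 4 mm: a listed point, or the origin of a listed thing).
The state is a dict: "time": time; "joint_pos": joint angles; "qd": joint speeds; "joint_efforts": joint torques, N m; "tool_pos": TCP position; "tcp_rot": TCP orientation; "ft_force": force on the tool from outside, world axes, zero at the start; "wrist_torque": the same for the moment, N m; "finger_gap": finger opening in mm; "grip_force": force on a finger pad.
Only numpy, scipy, OpenCV 4.12 (cv2) and the standard library are available. Lean on these libraries where they do the work, as an engineer would, in place of code of your own. Each camera call takes 0.05 s, during which the arm holds its last target. There are 200 camera calls.

## Task

Open the valve of the station that carries the round pressure gauge: lead its handwheel counter-clockwise (seen from above) by the upright handle until the spindle pointer has moved a quarter turn. The wheel has free play and at first turns loosely without moving the pointer, so take that up first and count only what the pointer moves. Do not run past the quarter turn, let go of the wheel, and leave the other station's valve (capped port, no gauge) shut.

Things in the scene. Friction and masses are not known exactly. Their poses are not given: they have to be found in the camera images.
- spindle (a joint): Gauge station's spindle angle, rad: 0 = shut (as it starts), growing counter-clockwise from above. Shown by a dark pointer, tip 85 mm from the axis, 50 mm high, over a white 176 mm dial (tick each 15 deg, long tick each 90), at first aimed at the gauge. The wheel swings loose (under 1 N at the handle) for an unknown 15 to 55 deg, then drives the spindle at about 6 N; it stays where left.
- spindle_grip (a point): Middle of the upright handle on the gauge station's wheel: brown wooden cylinder, 24 mm across, 82 to 142 mm above the bench. It stands on the rim, 60 mm from the wheel axis, and revolves freely on its pin, so it can be led round with a fixed hand direction. Starts opposite the pointer or up to 35 deg counter-clockwise of that. Black rim 132 mm across, its top 78 mm high; hub top 86 mm.
- spindle_axis (a point): Point on the fixed vertical axis of the gauge station's wheel and spindle, level with the handle's middle (112 mm above the bench). x axis: towards the gauge, the pointer's shut direction. The gauge lies face up, 84 mm across, 148 mm from this axis, top 63 mm high. Station: grey metal plate 170 mm square with a 75 mm wide tongue under the gauge, bolted down.
- spare (a joint): Spindle angle (rad, 0 = shut, as it starts) of the other station, to be left alone. It has the same wheel, handle, pointer and dial, but a small brass cap in place of the round gauge. The stations stand side by side, axes 300 mm or more apart; either may be on the left.

How it is judged (in metres and radians):
At the end, for the whole second after the job is handed in: The gauge station's spindle stands at rest a quarter turn (90 degrees, within 13 degrees) counter-clockwise from shut, and the other station's spindle is still shut (within 0.1 rad) (value of joint spindle between 1.34 and 1.8 rad and velocity of joint spindle between -0.05 and 0.05 rad/s and value of joint spare below 0.1 rad); the robot touches nothing.
It fails at once if the gauge station's spindle was run well past a quarter turn (more than 17 degrees over) (value of joint spindle above 1.87 rad).
It fails at once if the other station's valve was opened (value of joint spare above 0.1 rad).
It also fails if it takes over 35 s, if anything falls off the work surface, if the arm or the gripper's body presses on something with over 40 N, if the wrist force passes 120 N, or if a joint passes its speed limit or range.

## Working session

There is one attempt and no reset: what is moved stays moved. The work goes in short steps, Python scripts to look and compute and a shell command to move; the robot and the scene stay as the last step left them, time stands still between calls to the robot, and variables do not carry over. Pictures are saved under pics/ and viewed, at most 10 in all, crops included, and the job is handed in when it is done.

```bash
mkdir -p pics; python3 - <<'E'
from bench import *
import cv2,numpy as np
s=sense();print(s)
ims=[]
for n in("scene","top"):
    p=snapshot(n);ims.append(p["image"])
    for q in("spindle_grip","spindle_axis","spindle","spare"):
        print(n,q,[(np.round(d["location"]),round(d["conf"],2)) for d in place_of(p,q)][:3])
    print(p["intrinsics"],p["R"],p["t"])
    cv2.imwrite(f"pics/{n}0.png",p["image"][:,:,::-1])
E
```

```text
{'time': 0.0, 'joint_pos': array([ 6.81575197e+01,  7.51585425e+00,  8.53307793e+01,  1.65155078e-03,
        8.72592632e+01, -4.89463899e+00]), 'qd': array([-0.09948663,  0.03058791, -0.05690493, -0.07403269, -0.04724763,
        0.13546201]), 'joint_efforts': array([-2.97308015e-04, -5.69395351e+01, -5.00554490e+01,  2.78682268e-05,
        1.48103078e-02, -9.00883890e-06]), 'tool_pos': array([174.69307476, 573.46699668, 247.22222549]), 'tcp_rot': array([-1.79894630e+02, -1.06789999e-02,  1.63052068e+02]), 'ft_force': array([ 0.22541189, -0.43379809, -0.56929706]), 'wrist_torque': array([-0.0696905 ,  0.04038696, -0.0024568 ]), 'grip_force': 0.0, 'finger_gap': 85.64586964601331}
scene spindle_grip [(array([508., 131., 107.]), 0.75)]
scene spindle_axis [(array([544., 178., 109.]), 0.71)]Traceback (most recent call last):
  File "<stdin>", line 8, in <module>
ValueError: it knows: spindle_axis, spindle_grip
```

```bash
python3 - <<'E'
from bench import *
import cv2,numpy as np
for n in("scene","top"):
    p=snapshot(n)
    for q in("spindle_grip","spindle_axis"):
        print(n,q,[(np.round(d["location"]),round(d["conf"],2)) for d in place_of(p,q)][:3])
    print(p["intrinsics"],p["R"],p["t"])
    cv2.imwrite(f"pics/{n}0.png",p["image"][:,:,::-1])
E
```

```text
scene spindle_grip [(array([506., 134., 111.]), 0.54)]
scene spindle_axis [(array([542., 176., 109.]), 0.94)]
[[366.93224552   0.         256.01174509]
 [  0.         366.93224552 196.89341246]
 [  0.           0.           1.        ]] [[-0.60697316  0.79442992 -0.02155647]
 [ 0.52294458  0.37882985 -0.76355544]
 [-0.59842505 -0.47473051 -0.64538237]] [ 356.18912265 -216.06530763 1177.3162518 ]
top spindle_grip [(array([503., 128., 112.]), 0.5)]
top spindle_axis [(array([540., 176., 112.]), 0.75)]
[[488.9940903    0.         255.0992134 ]
 [  0.         488.9940903  189.61376723]
 [  0.           0.           1.        ]] [[ 0.02644909 -0.99939354  0.02264958]
 [-0.98452389 -0.02996882 -0.172669  ]
 [ 0.17324306 -0.01773211 -0.98471946]] [-38.10369833 518.86256456 831.03903425]
```

View pics/top0.png

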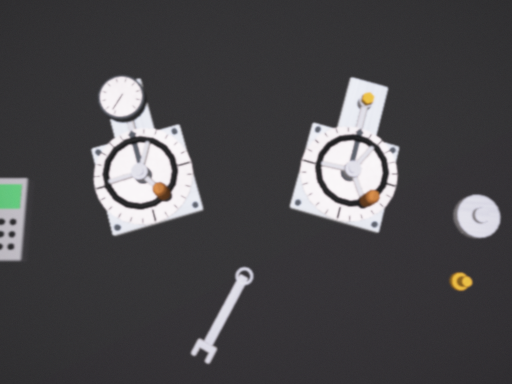

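View pics/scene0.png

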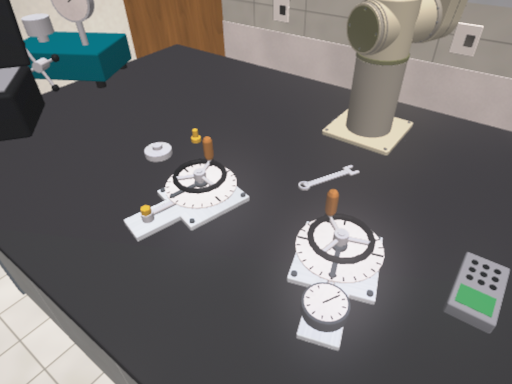

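The top view shows the gauge station on the left: hub near (140,172), gauge at (122,98) and handle near (162,191). The scene view shows the same station at right, with its handle at (332,202). Next I refine these points with the calibration.

```bash
cat > h.py <<'E'
from bench import *
import cv2,numpy as np
def plane(p,uv,z):
    d=p["R"].T@np.linalg.solve(p["intrinsics"],[*uv,1.]);c=-p["R"].T@p["t"]
    return (c+d*(z-c[2])/d[2])[:2]
def proj(p,X):
    q=p["intrinsics"]@(p["R"]@np.array(X,float)+p["t"]);return q[:2]/q[2]
E
python3 - <<'E'
from h import *
P={n:snapshot(n) for n in("scene","top")}
p=P["top"]
print("hub",plane(p,(140,171),86),"gauge",plane(p,(122,98),63))
M=[];
for n in P:
    for d in trace(P[n],"spindle_grip")[:2]:
        m=d["pixels"];v,u=np.nonzero(m);uv=(u.mean(),v.mean());print(n,d["conf"],m.sum(),uv,plane(P[n],uv,112))
    for q in("spindle_grip","spindle_axis"):print(q,[np.round(d["location"],1) for d in place_of(P[n],q)][:1])
im=cv2.resize(p["image"][70:250,70:220],None,fx=4,fy=3.3333*1.2/1.2 if 0 else 4,interpolation=cv2.INTER_CUBIC)[:600]
cv2.imwrite("pics/c1.png",im[:,:,::-1])
E
```

```text
hub [538.95173145 175.12779838] gauge [677.1403237  221.54303937]
scene 0.56 304 (np.float64(331.9638157894737), np.float64(201.76973684210526)) [500.74888406 130.92049688]
spindle_grip [array([504.6, 131.4, 108.7])]
spindle_axis [array([545.7, 173.4, 111.7])]
top 0.65 231 (np.float64(161.0), np.float64(190.4935064935065)) [501.86291624 132.76249988]
spindle_grip [array([507.4, 129.3, 111.9])]
spindle_axis [array([539.5, 174.6, 110.2])]
```

View pics/c1.png

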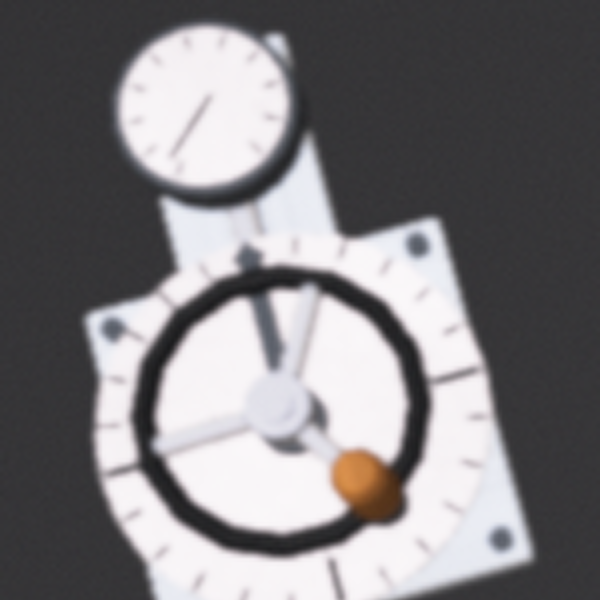

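The crop shows the pointer aimed at the gauge, hub at about (139,171) and the handle standing at about (161,190). That is about 31° counter-clockwise of opposite the pointer. From these I take the axis as about (540,176), the gauge bearing as 18.6° and the handle as (502.5,131), which gives r≈58 mm as expected. Moving above the handle.

```bash
python3 -m handwheel '[[0.3,-1.92,-1.42,0,0,0,0],[0.3,-1.92,-1.42,0,0,0,0],[0.3,-1.92,-1.42,0,0,0,0],[0.3,-1.92,-1.42,0,0,0,0],[0.3,-1.92,-1.42,0,0,0,0],[0.3,-1.92,-1.42,0,0,0,0],[0.3,-1.92,-1.42,0,0,0,0],[0.3,-1.92,-1.42,0,0,0,0],[0.3,-1.92,-1.42,0,0,0,0],[0.3,-1.92,-1.42,0,0,0,0],[0.3,-1.92,-1.42,0,0,0,0],[0.3,-1.92,-1.42,0,0,0,0]]' 30
python3 -m handwheel '[[0.3,-1.92,-1.42,0,0,0,0],[0.3,-1.92,-1.42,0,0,0,0],[0.3,-1.92,-1.42,0,0,0,0],[0.3,-1.92,-1.42,0,0,0,0],[0.3,-1.92,-1.42,0,0,0,0],[0.3,-1.92,-1.42,0,0,0,0],[0.3,-1.92,-1.42,0,0,0,0],[0.3,-1.92,-1.42,0,0,0,0],[0.3,-1.92,-1.42,0,0,0,0],[0.3,-1.92,-1.42,0,0,0,0],[0.3,-1.92,-1.42,0,0,0,0],[0.3,0,0,0,0,0,0]]'
```

```text
time: 1.85
tool_pos: [346.2, 342.8, 248.5]
tcp_rot: [180.0, 0.0, 163.1]
ft_force: [0.1, 0.8, -0.4]
finger_gap: 55.3
grip_force: 0.0
time: 2.85
tool_pos: [503.9, 129.7, 248.3]
tcp_rot: [-179.9, 0.1, 162.9]
ft_force: [0.5, -1.0, -0.7]
finger_gap: 55.5
grip_force: 0.0
```

```bash
python3 -m handwheel '[[0.3,0,0,1.65,0,0,0],[0.3,0,0,1.65,0,0,0],[0.3,0,0,1.65,0,0,0],[0.3,0,0,1.65,0,0,0],[0.3,0,0,1.65,0,0,0],[0.3,0,0,1.65,0,0,0],[0.3,0,0,1.65,0,0,0],[0.3,0,0,1.65,0,0,0],[0.3,0,0,0,0,0,0]]'
python3 -m handwheel '[[-1,0,0,0,0,0,0],[-1,0,0,0,0,0,0],[-1,0,0,0,0,0,0],[-1,0,0,0,0,0,0],[-1,0,0,0,0,0,0],[-1,0,0,0,0,0,0],[-1,0,0,0,0,0,0],[-1,0,0,0,0,0,0]]' 30
python3 - <<'E'
from h import *
p=snapshot("top");cv2.imwrite("pics/g1.png",cv2.resize(p["image"][70:260,40:240],None,fx=3,fy=3,interpolation=cv2.INTER_CUBIC)[:,:,::-1])
s=sense();print(s["tool_pos"],s["ft_force"],s["finger_gap"],s["grip_force"])
E
```

```text
time: 3.6
tool_pos: [499.4, 132.9, 112.7]
tcp_rot: [-179.9, -0.3, 163.1]
ft_force: [-1.0, -0.5, -1.3]
finger_gap: 55.4
grip_force: 0.0
time: 4.27
tool_pos: [502.9, 132.6, 117.9]
tcp_rot: [180.0, 0.1, 163.0]
ft_force: [-3.2, -2.1, 6.5]
finger_gap: 22.8
grip_force: 32.1
[502.86892678 132.63841533 117.87464768] [-4.00028427 -3.19057137  6.52202924] 23.16994421913703 32.066637055249885
```

View pics/g1.png

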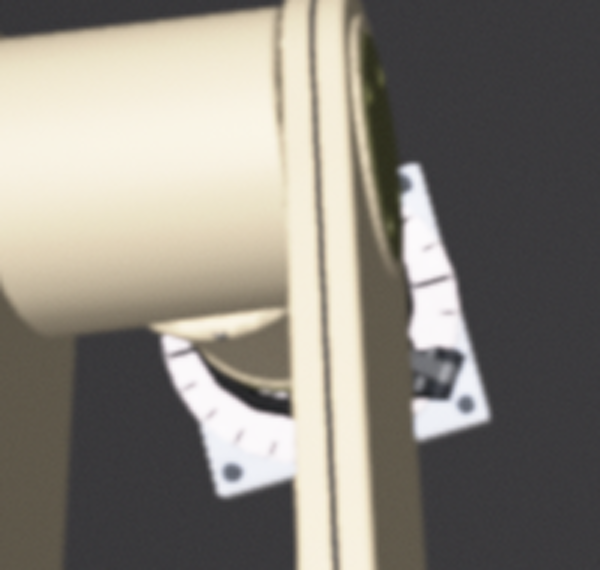

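The wrist hides the dial from above, but the gripper holds the handle (gap 23 mm at (503,132.6)), so I will use the scene camera to follow the pointer.

```bash
cat >> h.py <<'E'
C=np.array([540.5,176.]);G=18.6
def rows(dphi,step,start=None,r=60):
    """tool-frame xy shifts (cm) leading the handle round; start = commanded xy if known"""
    s=sense();xy=np.array(s["tool_pos"][:2]) if start is None else np.array(start)
    y=np.radians(s["tcp_rot"][2]);A=np.array([[np.cos(y),np.sin(y)],[np.sin(y),-np.cos(y)]])
    ph=np.arctan2(*(xy-C)[::-1]);print("phi",np.degrees(ph)%360,"r",np.hypot(*(xy-C)),"F",np.round(s["ft_force"],1))
    for k in range(int(dphi/step)):
        ph+=np.radians(step);n=C+r*np.array([np.cos(ph),np.sin(ph)])
        print(np.round(A@(n-xy)/10,2),np.round(n,1));xy=n
def pointer(name=None,view="scene"):
    p=snapshot(view);g=cv2.cvtColor(p["image"],cv2.COLOR_RGB2GRAY);a=np.arange(-30,180,1.)
    pr=[np.mean([g[tuple(np.round(proj(p,[C[0]+r*np.cos(t),C[1]+r*np.sin(t),50])).astype(int)[::-1])] for r in range(68,84,2)]) for t in np.radians(a+G)]
    i=np.argsort(pr)[:12];print("darkest deg",a[i],np.round(np.array(pr)[i]))
    u,v=proj(p,[*C,60]).astype(int);u0=max(0,u-100);v0=max(0,v-75)
    if name:cv2.imwrite(f"pics/{name}.png",cv2.resize(p["image"][v0:v0+150,u0:u0+200],None,fx=4,fy=4,interpolation=cv2.INTER_CUBIC)[:,:,::-1])
E
python3 - <<'E'
from h import *
pointer("p0"); rows(40,5)
E
```

```text
darkest deg [133. 135. 137. 138. 136. 140. 134. 141. 142. 139. 132. 145.] [84. 84. 84. 84. 85. 89. 89. 92. 93. 94. 94. 96.]
phi 229.0330353894025 r 57.40640941114376 F [-3.5 -2.4  8.2]
[-0.38 -0.43] [505.3 127.4]
[-0.5  -0.15] [509.6 124.6]
[-0.51 -0.1 ] [514.2 122.1]
[-0.52 -0.06] [519. 120.]
[-0.52 -0.01] [524.  118.3]
[-0.52  0.03] [529.1 117.1]
[-0.52  0.08] [534.3 116.3]
[-0.51  0.12] [539.5 116. ]
```

View pics/p0.png

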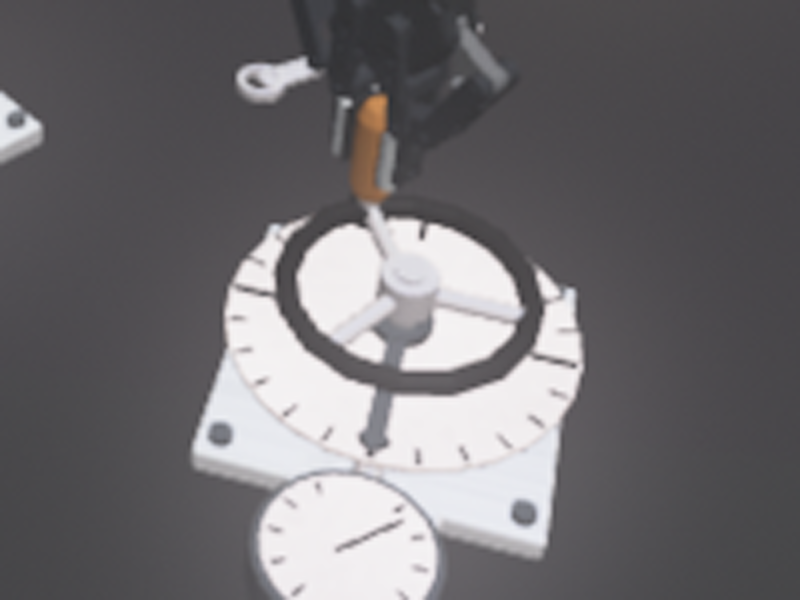

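The scene view shows the handle between the pads, and the pointer tip at crop (372,440), aimed at the gauge. I lead the first ~35°.

```bash
python3 -m handwheel '[[-1,-0.2,-0.2,0,0,0,0],[-1,-0.2,-0.2,0,0,0,0],[-1,-0.25,-0.07,0,0,0,0],[-1,-0.25,-0.07,0,0,0,0],[-1,-0.25,-0.05,0,0,0,0],[-1,-0.25,-0.05,0,0,0,0],[-1,-0.26,-0.03,0,0,0,0],[-1,-0.26,-0.03,0,0,0,0],[-1,-0.26,0,0,0,0,0],[-1,-0.26,0,0,0,0,0],[-1,0,0,0,0,0,0]]'
sed -i 's/arange(-30,180,1.)/arange(-20,112,1.)/; s/range(68,84,2)/range(74,86,2)/' h.py
python3 - <<'E'
from h import *
pointer(); rows(40,5)
E
```

```text
time: 5.28
tool_pos: [524.3, 119.4, 117.7]
tcp_rot: [179.9, 0.1, 163.0]
ft_force: [-1.8, 2.5, 10.3]
finger_gap: 23.3
grip_force: 32.5
darkest deg [86. -1.  2.  1.  0.  3.  4. 87. -2. -3. 85.  5.] [121. 130. 130. 131. 133. 134. 141. 148. 149. 159. 159. 175.]
phi 254.0251664673567 r 58.95647814945884 F [-2.7  2.9 10.4]
[-0.52 -0.07] [529.1 117.1]
[-0.52  0.08] [534.3 116.3]
[-0.51  0.12] [539.5 116. ]
[-0.5   0.17] [544.7 116.1]
[-0.48  0.21] [549.9 116.7]
[-0.46  0.25] [555.  117.8]
[-0.44  0.29] [560.1 119.3]
[-0.41  0.33] [564.9 121.2]
```

```bash
python3 -m handwheel '[[-1,-0.26,-0.03,-0.05,0,0,0],[-1,-0.26,-0.02,-0.05,0,0,0],[-1,-0.26,0.04,0,0,0,0],[-1,-0.26,0.04,0,0,0,0],[-1,-0.26,0.06,0,0,0,0],[-1,-0.26,0.06,0,0,0,0],[-1,-0.25,0.08,0,0,0,0],[-1,-0.25,0.08,0,0,0,0],[-1,-0.24,0.1,0,0,0,0],[-1,-0.24,0.1,0,0,0,0],[-1,0,0,0,0,0,0]]'
python3 - <<'E'
from h import *
pointer(); rows(40,5)
E
```

```text
time: 6.25
tool_pos: [549.0, 116.4, 117.8]
tcp_rot: [-180.0, -0.1, 163.1]
ft_force: [-4.3, 0.4, 8.6]
finger_gap: 23.2
grip_force: 32.3
darkest deg [ 0. 86. 23. 24. 25. 22. -1. 26. 21. 27. 87. 85.] [109. 121. 131. 131. 132. 135. 139. 141. 141. 142. 148. 159.]
phi 278.11681581767317 r 60.19269481937316 F [-3.5  0.1  7.6]
[-0.46  0.26] [554.1 117.6]
[-0.44  0.28] [559.2 119. ]
[-0.41  0.32] [564.1 120.8]
[-0.39  0.35] [568.8 123.1]
[-0.35  0.39] [573.3 125.7]
[-0.32  0.42] [577.5 128.8]
[-0.28  0.44] [581.5 132.2]
[-0.24  0.46] [585.2 135.9]
```

The pointer is now at about 24° with the handle at 278°, so the free play is taken up. I continue 40°.

```bash
python3 -m handwheel '[[-1,-0.23,0.13,0,0,0,0],[-1,-0.23,0.13,0,0,0,0],[-1,-0.22,0.14,0,0,0,0],[-1,-0.22,0.14,0,0,0,0],[-1,-0.2,0.16,0,0,0,0],[-1,-0.2,0.16,0,0,0,0],[-1,-0.2,0.18,0,0,0,0],[-1,-0.2,0.18,0,0,0,0],[-1,-0.17,0.19,0,0,0,0],[-1,-0.17,0.19,0,0,0,0],[-1,-0.16,0.21,0,0,0,0],[-1,-0.16,0.21,0,0,0,0]]'
python3 - <<'E'
from h import *
pointer(); rows(40,5)
E
```

```text
time: 7.3
tool_pos: [577.8, 127.1, 117.9]
tcp_rot: [-179.8, 0.0, 163.0]
ft_force: [-2.8, -6.7, 7.1]
finger_gap: 22.8
grip_force: 32.2
darkest deg [ 0. 86. 51. 53. 52. 54. 56. 55. -1. 57. 87. 50.] [109. 120. 121. 125. 126. 126. 127. 133. 139. 141. 147. 148.]
phi 307.7804957636115 r 61.51861050221797 F [-3.1 -5.7  6.1]
[-0.16  0.53] [581.3 132. ]
[-0.24  0.46] [584.9 135.7]
[-0.2   0.48] [588.3 139.7]
[-0.16  0.5 ] [591.3 144. ]
[-0.12  0.51] [593.9 148.6]
[-0.07  0.52] [596.  153.3]
[-0.02  0.52] [597.8 158.2]
[0.02 0.52] [599.1 163.3]
```

```bash
python3 -m handwheel '[[-1,-0.1,0.26,0,0,0,0],[-1,-0.1,0.26,0,0,0,0],[-1,-0.12,0.23,0,0,0,0],[-1,-0.12,0.23,0,0,0,0],[-1,-0.1,0.24,0,0,0,0],[-1,-0.1,0.24,0,0,0,0],[-1,-0.08,0.25,0,0,0,0],[-1,-0.08,0.25,0,0,0,0],[-1,0,0,0,0,0,0],[-1,0,0,0,0,0,0]]'
python3 - <<'E'
from h import *
pointer("p1"); rows(30,5)
E
```

```text
time: 8.18
tool_pos: [592.8, 142.8, 118.1]
tcp_rot: [-179.9, 0.2, 163.0]
ft_force: [6.5, -9.2, 1.7]
finger_gap: 22.6
grip_force: 31.7
darkest deg [ 0. 72. 73. 86. 74. 71. 75. 76. 77. -1. 87. 85.] [109. 112. 118. 120. 125. 126. 127. 132. 135. 139. 148. 159.]
phi 327.575326351848 r 62.002358230173094 F [ 6.7 -9.   1.5]
[0.08 0.56] [593.8 148.4]
[-0.07  0.52] [596.  153.1]
[-0.03  0.52] [597.7 158. ]
[0.02 0.52] [599.1 163.1]
[0.06 0.52] [600.  168.2]
[0.11 0.51] [600.4 173.5]
```

View pics/p1.png

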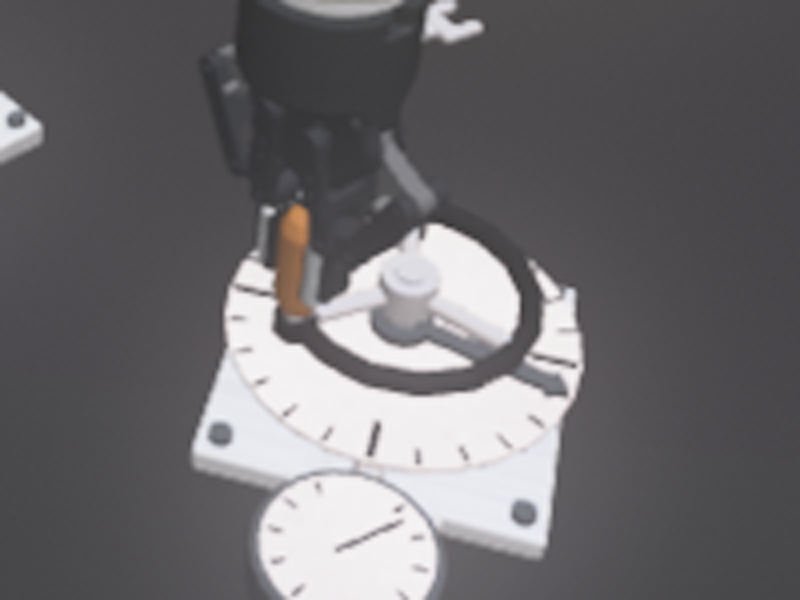

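Pointer tip is at crop (565,388), roughly 73–75°, just short of the long 90° tick at (553,360). About 15° remain.

```bash
python3 -m handwheel '[[-1,0,0.26,0,0,0,0],[-1,0,0.26,0,0,0,0],[-1,-0.03,0.26,0,0,0,0],[-1,-0.03,0.26,0,0,0,0],[-1,-0.01,0.26,0,0,0,0],[-1,-0.01,0.26,0,0,0,0],[-1,0,0,0,0,0,0],[-1,0,0,0,0,0,0]]'
python3 - <<'E'
from h import *
pointer("p2"); rows(15,5)
E
```

```text
time: 8.9
tool_pos: [599.6, 157.2, 118.3]
tcp_rot: [-179.9, 0.4, 163.0]
ft_force: [13.7, -9.6, -1.5]
finger_gap: 22.9
grip_force: 31.2
darkest deg [ 0. 87. 88. 90. 89. 86. 92. 91. -1. 93. 85. 94.] [108. 110. 113. 120. 120. 121. 125. 125. 138. 143. 152. 158.]
phi 342.39176957010636 r 62.02899970558149 F [12.8 -9.5 -2.1]
[0.22 0.53] [599.1 162.9]
[0.06 0.52] [600.  168.1]
[0.11 0.51] [600.4 173.3]
```

View pics/p2.png

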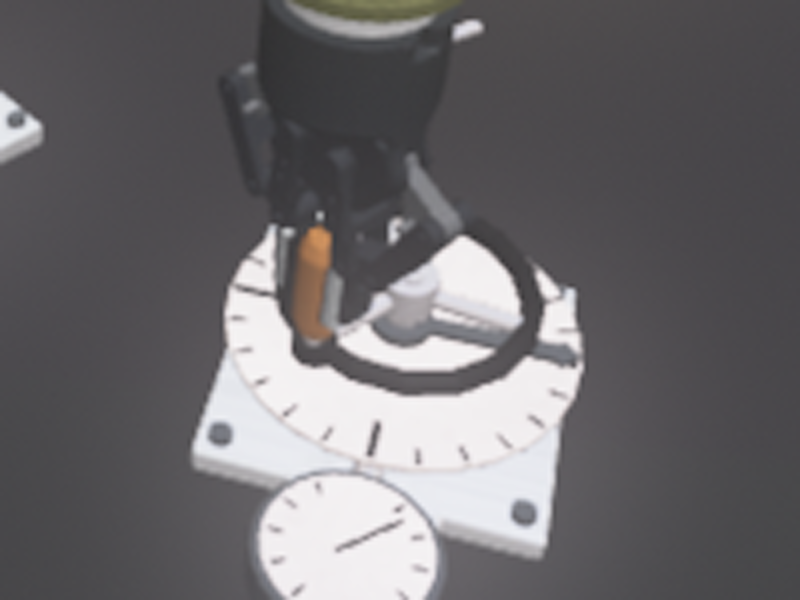

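The pointer now lies on the 90° long tick (tip at crop (575,355), measured 89°). I relax the load, open and lift.

```bash
python3 -m handwheel '[[-1,0.1,-0.08,0,0,0,0],[-1,0.05,-0.08,0,0,0,0],[0.3,0,0,0,0,0,0],[0.3,0,0,0,0,0,0],[0.3,0,0,0,0,0,0],[0.3,0,0,0,0,0,0],[0.3,0,0,0,0,0,0],[0.3,0,0,0,0,0,0]]'
python3 -m handwheel '[[0.3,0,0,-0.6,0,0,0],[0.3,0,0,-1.4,0,0,0],[0.3,0,0,-1.4,0,0,0],[0.3,0,0,-1.4,0,0,0],[0.3,0,0,-1.4,0,0,0],[0.3,0,0,-1.4,0,0,0],[0.3,0,0,-1.4,0,0,0],[0.3,0,0,-1.4,0,0,0],[0.3,0,0,-1,0,0,0],[0.3,0,0,-1,0,0,0],[0.3,0,0,0,0,0,0],[0.3,0,0,0,0,0,0]]'
python3 -m handwheel '[[0.3,2,0,0,0,0,0],[0.3,2,0,0,0,0,0],[0.3,2,0,0,0,0,0],[0.3,2,0,0,0,0,0],[0.3,2,0,0,0,0,0],[0.3,2,0,0,0,0,0],[0.3,2,0,0,0,0,0],[0.3,0,0,0,0,0,0],[0.3,0,0,0,0,0,0],[0.3,0,0,0,0,0,0]]'
python3 - <<'E'
from h import *
pointer("p3"); rows(5,5)
E
```

```text
time: 9.62
tool_pos: [594.1, 159.1, 117.1]
tcp_rot: [-180.0, -0.0, 163.1]
ft_force: [0.1, 0.6, 0.1]
finger_gap: 55.6
grip_force: 0.0
time: 10.62
tool_pos: [594.7, 159.0, 241.8]
tcp_rot: [180.0, 0.0, 163.1]
ft_force: [0.5, 0.5, 0.2]
finger_gap: 55.3
grip_force: 0.0
time: 11.45
tool_pos: [460.6, 199.6, 240.7]
tcp_rot: [-180.0, -0.0, 163.1]
ft_force: [-0.3, -0.7, 0.7]
finger_gap: 55.2
grip_force: 0.0
darkest deg [ 0. 87. 88. 89. 90. 86. 92. 91. -1. 93. 85. 94.] [109. 110. 113. 121. 121. 121. 125. 126. 139. 143. 153. 158.]
phi 163.59814207854834 r 82.98152345387604 F [-0.3 -0.   0.1]
[-2.33 -0.5 ] [481.7 187.9]
```

View pics/p3.png

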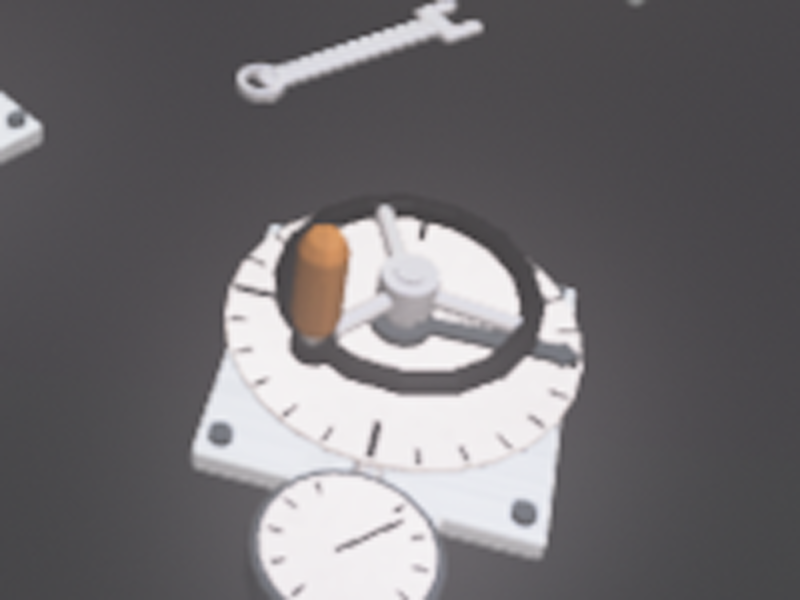

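The wheel is free and the pointer still lies at about 89°, tip at crop (575,355). The arm is clear of everything, so I hand in.

```bash
python3 -c "from bench import *;print(hand_in())"
```

```text
the job is handed in; nothing more can be done
None
```

I opened the gauge station's valve: the last picture before hand-in shows its pointer at about 89° counter-clockwise from shut. I let go of the wheel, moved the arm clear, never moved the other station's valve, and handed the job in at about 11.5 s; no verdict was returned.

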